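# Fit the double lid to the bead tin and lift off its cover

### The job

Get the open bead tin ready for pouring: of the three double lids on the cutting mat, take the one that fits the tin, carry its spout lid and cover together and lower them gently until the spout lid sits fully home in the tin's mouth, then let go. Then lift the outer cover alone up over the spout, leaving the spout lid seated and undisturbed, and finish while still holding the cover level in the gripper, well clear above the top of the spout. Keep the tin standing where it is, and leave the other lids and everything else alone.

Things in the scene. Friction and masses are not known exactly. Their poses are not given: they have to be found in the camera images.
- spoutlid_a: small double lid, lower part: white plastic, about 0.12 kg, standing on the 3 mm thick cutting mat. Plug 48 mm in diameter, 12 mm deep, lower edge tapered; flange 58 mm in diameter from 12 to 15 mm height; upright spout 18 mm in diameter up to 76 mm. Origin: centre of the plug's underside, z up. Lifting it by the spout carries its cover along.
- cover_a: bare steel cover, 71 mm in diameter, 0.1 kg, loose on spoutlid_a's flange, spout 32 mm out of its collar. Origin: centre of plate's underside, 15 mm above spoutlid_a's origin, z up. Plate 0 to 3 mm; skirt down to -11 mm; central collar 42 mm in diameter from 3 to 29 mm, bore 23 mm right through (2.5 mm play round the spout). Lifting the collar takes the cover alone.
- spoutlid_b: middle double lid, lower part: white plastic, about 0.12 kg, standing on the 3 mm thick cutting mat. Plug 60 mm in diameter, 12 mm deep, lower edge tapered; flange 70 mm in diameter from 12 to 15 mm height; upright spout 18 mm in diameter up to 76 mm. Origin: centre of the plug's underside, z up. Lifting it by the spout carries its cover along.
- cover_b: bare steel cover, 83 mm in diameter, 0.1 kg, loose on spoutlid_b's flange, spout 32 mm out of its collar. Origin: centre of plate's underside, 15 mm above spoutlid_b's origin, z up. Plate 0 to 3 mm; skirt down to -11 mm; central collar 42 mm in diameter from 3 to 29 mm, bore 23 mm right through (2.5 mm play round the spout). Lifting the collar takes the cover alone.
- spoutlid_c: large double lid, lower part: white plastic, about 0.12 kg, standing on the 3 mm thick cutting mat. Plug 72 mm in diameter, 12 mm deep, lower edge tapered; flange 82 mm in diameter from 12 to 15 mm height; upright spout 18 mm in diameter up to 76 mm. Origin: centre of the plug's underside, z up. Lifting it by the spout carries its cover along.
- cover_c: bare steel cover, 95 mm in diameter, 0.1 kg, loose on spoutlid_c's flange, spout 32 mm out of its collar. Origin: centre of plate's underside, 15 mm above spoutlid_c's origin, z up. Plate 0 to 3 mm; skirt down to -11 mm; central collar 42 mm in diameter from 3 to 29 mm, bore 23 mm right through (2.5 mm play round the spout). Lifting the collar takes the cover alone.
- tin: open bare steel bead tin, 0.8 kg, loose, in any one of four places, the double lids in the others. Body 83 mm in diameter (as wide as the cover that fits) up to 56 mm, neck 70 mm outside, 64 mm inside, rim at 70 mm height, bore clear over 40 mm deep. Origin: centre of its underside, z up. With the fitting flange on the rim, that spout lid's origin is 58 mm above this one.
- spool: wooden thread spool, 38 mm across, 36 mm tall, bystander on the cutting mat; origin at its underside
- candle: pillar candle, 58 mm across, 100 mm tall, bystander on the cutting mat; origin at its underside
- cone: wooden ring cone, 42 mm across at the foot, 50 mm tall, bystander on the cutting mat; origin at its underside
- glue: small white bottle with black cap, 32 mm across, 75 mm tall, bystander on the cutting mat; origin at its underside
- pliers: pliers lying flat, 130 mm long, 14 mm high, origin near the pivot, jaws to its +x, bystander on the cutting mat; origin at its underside
Things that resemble listed ones, but are neither listed nor needed, are in the scene too. What is shaped like the cover_b but pink is not meant.

How it is judged:
By the outcome, as a careful person would: the job done as asked, in the order asked, and still so for the second after the job is handed in, while the arm keeps its last pose, push and grip.
It also fails if it takes over 51 s, if anything falls off the work surface, if the arm or the gripper's body presses on something with over 40 N, if the wrist force passes 120 N, or if a joint passes its speed limit or range.

### The arm

A 6-joint arm with a two-finger parallel gripper is mounted at the origin on the work surface. World frame = base frame: x ahead of the robot, y to its left, z up, the work surface at z = 0. Lengths are in mm, angles in degrees, forces in N, time in s.
With the tool pointing down it reaches from about 375 to 900 mm from the base axis. Payload 3.1 kg.
Tool frame: the origin (TCP) lies at the very end of the fingers, on their centre line; the grasp point (between the pads) lies 19 mm behind it; z points along the fingers, y is the line along which they close (so a half turn about z gives the same grasp; the last joint's range is limited). The gripper opens to 87 mm and grips with 3 to 60 N. Pads are 19 mm wide; open, the fingers measure 117 mm over their backs; the gripper's body (75 mm by 190 mm) begins 51 mm behind the grasp point.
Start: joints at [57.611, 30.224, 82.088, -0, 67.689, -10.227], TCP at [235.725, 578.818, 222.548] pointing down, gripper open.
Joint ranges: [-176.69, 176.69], [-43.24, 126.21], [12.49, 139.97], [-82, 262], [0, 151.66], [-163.58, 163.58]. Speed limits (degrees/s): [159.86, 159.86, 180, 180, 180, 180].

### API

Orientations are given as [roll, pitch, yaw] about the fixed x, y, z axes, in that order (R = Rz(yaw) Ry(pitch) Rx(roll)).
In Python, from station import telemetry, read_camera, ctrl, finder gives the robot as it stands.
- The arm moves only by the tool servo_tool, never from a script. Its arguments are lists of equal length, an entry for each row: "translation": the shift along the tool's x, y, z normalised to -1 to 1, where 1 is 0.2 m, a list of three; "turn": the turn about the tool's z normalised to -1 to 1, where 1 is 0.1 rad. A call has 1 to 12 rows; each row shifts and turns the commanded pose from where the row before left it, along the tool's axes as they then stand; what a row does not reach is not made up. A row lasts 1/10 s, in which the tool goes at most 50 mm and 8.59 degrees, less where a joint would pass 70% of its speed; a pose out of reach is approached as far as the arm can. A call with a number of a shift or a turn outside -1 to 1 is refused whole. A call with a gripper value outside its range is refused whole. "hand" is the opening, from 0 (shut) to 1 (fully open), set as the call begins (left out, the last holds). The fingers move at their own pace and stop on an object; the grip force is fixed at half the most. Time passes only in rows, so rows that do not move let the fingers close. It gives the time, the measured TCP pose, the force, the opening and the grip force at its end, in the units of the state.
- telemetry.read_state(): the state, without advancing time (a new reading comes with each control period).
- read_camera(name): name is "scene" or "side" or "wrist"; returns a dict with "pixels" (400x640x3 uint8, red, green, blue), "camera_matrix" (3x3 intrinsics, pixels), "extrinsics" (4x4, takes a point from camera to world coordinates); the wrist camera has in their place "tool_from_camera" (4x4, takes a point from camera to tool coordinates, whose origin is the TCP and whose axes are the flange's). Camera axes: x right, y down, z forward; pixel columns grow to the right and rows downward; lengths in mm; the calibration is good to about 2 mm. A picture is of the moment at which its call begins: read the wrist's pose just before it. There is no depth.
- ctrl.hand_in(): hands the job in; it is judged then, once.
Trained networks look in a picture, given as the dict that the camera call returned (one of the last four; its "shot" number tells which), for a name from the list of things; names that differ only in an ending like _2 or _b are one class to them, and where a whole thing is asked for, a point or a joint stands for the part that bears it (a point fixed in the world has none). Each returns a list of dicts, best first, with "score" (0 to 1); they miss things now and then, are a little off and sometimes report something else, mostly with a low value. They report only what shows in the picture. A call takes as long as a camera call. They do not tell look-alikes from the thing itself.
- finder.spot_in(picture, name): "extent" ([centre column, centre row, width, height] in pixels, round what is visible of it).
- finder.masks_of(picture, name): "mask" (400x640 bool, what is visible of it) and "extent" ([centre column, centre row, width, height] in pixels, round what is visible of it).
- finder.landmark_of(picture, name): "point" ([column, row] in pixels: a listed point, or the origin of a listed thing).
The state is a dict: "time_s": time; "qpos": joint angles; "joint_velocities": joint speeds; "tau": joint torques, N m; "eef_pos": TCP position; "eef_rot": TCP orientation; "ft_force": force on the tool from outside, world axes, zero at the start; "ft_torque": the same for the moment, N m; "finger_gap": finger opening in mm; "grasp_force": force on a finger pad.
Only numpy, scipy, OpenCV 4.12 (cv2) and the standard library are available. Lean on these libraries where they do the work, as an engineer would, in place of code of your own. Each camera call takes 0.05 s, during which the arm holds its last target. There are 200 camera calls.

## Working session

There is one attempt and no reset: what is moved stays moved. The work goes in short steps, Python scripts to look and compute and a tool call to move; the robot and the scene stay as the last step left them, time stands still between calls to the robot, and variables do not carry over. Pictures are saved under pics/ and viewed, at most 10 in all, crops included, and the job is handed in when it is done.

Besides the shell and the picture viewer there is one more tool, called after "Emit:" by a JSON object that holds its "api" and its "payload". servo_tool: Moves the arm, as the interface text tells. Its arguments: {"type":"object","properties":{"translation":{"type":"array","items":{"type":"array","items":{"type":"number","minimum":-1,"maximum":1}}},"turn":{"type":"array","items":{"type":"number","minimum":-1,"maximum":1}},"hand":{"type":"number"}},"required":["translation","turn"]}

```bash
mkdir -p pics; cat > h.py <<'E'
import numpy as np, cv2
from station import telemetry, read_camera, ctrl, finder
def ray(p,uv):
    K=p["camera_matrix"];E=np.array(p["extrinsics"])
    d=E[:3,:3]@np.linalg.solve(np.array(K),[uv[0],uv[1],1.]);return E[:3,3],d
def at_z(p,uv,z):
    o,d=ray(p,uv);return o+d*(z-o[2])/d[2]
def proj(p,X):
    E=np.linalg.inv(np.array(p["extrinsics"]));c=E[:3,:3]@np.array(X)+E[:3,3];u=np.array(p["camera_matrix"])@c;return u[:2]/u[2]
def save(p,n): cv2.imwrite(f"pics/{n}.png",p["pixels"][:,:,::-1])
E
python3 - <<'E'
from h import *
np.set_printoptions(precision=1,suppress=True)
for c in("scene","side"):
    p=read_camera(c);save(p,c);E=np.array(p["extrinsics"]);print(c,E[:3,3],E[:3,2])
    for n,z in(("spoutlid_a",3),("cover_a",18),("tin",3),("tin",0)):
        for d in finder.landmark_of(p,n):
            print(n,round(d["score"],2),np.array(d["point"]),at_z(p,d["point"],z))
print(telemetry.read_state())
E
```

```text
scene [1339.3  -29.4  819.4] [-0.7 -0.  -0.7]
spoutlid_a 0.56 [431.3 247.6] [623.7 190.1   3. ]
spoutlid_a 0.55 [301.  237.3] [ 601.8 -122.3    3. ]
spoutlid_a 0.41 [261.4 196. ] [ 456.4 -240.7    3. ]
spoutlid_a 0.2 [426.9 242.6] [608.2 181.7   3. ]
cover_a 0.92 [257.9 191.1] [ 453.6 -249.    18. ]
cover_a 0.82 [169.7 172.1] [ 382.  -510.1   18. ]
cover_a 0.6 [304.1 233.3] [ 602.1 -114.1   18. ]
cover_a 0.58 [226.5 249. ] [ 658.4 -292.5   18. ]
cover_a 0.57 [426.4 244.9] [628.8 175.7  18. ]
tin 0.76 [376.4 200.9] [465.4  67.1   3. ]
tin 0.76 [376.4 200.9] [462.2  67.5   0. ]
side [  335.6 -1172.6   669.5] [ 0.1  0.9 -0.5]
spoutlid_a 0.57 [353.9 221.9] [ 607.8 -109.6    3. ]
spoutlid_a 0.4 [310.4 253. ] [ 454.3 -242.3    3. ]
spoutlid_a 0.36 [340.4 179.8] [630.4 187.6   3. ]
cover_a 0.86 [309.7 246.5] [ 454.3 -233.2   18. ]
cover_a 0.59 [355.5 218.4] [ 611.2 -114.9   18. ]
cover_a 0.56 [290.5 327.1] [ 371. -517.   18.]
cover_a 0.54 [336.3 177.1] [614.1 182.3  18. ]
tin 0.91 [299.8 196.3] [468.4  90.7   3. ]
tin 0.91 [299.8 196.3] [469.   96.4   0. ]
{'time_s': 0.5, 'qpos': array([ 57.6,  30.2,  82.1,  -0. ,  67.7, -10.2]), 'joint_velocities': array([-0.1,  0. ,  0. ,  0.1, -0.1, -0. ]), 'tau': array([ -0. , -44. , -17.7,   0.1,   0.1,  -0. ]), 'eef_pos': array([235.7, 578.8, 222.5]), 'eef_rot': array([-180. ,    0. ,  157.8]), 'ft_force': array([-0.6,  0.2, -0.6]), 'ft_torque': array([ 0., -0., -0.]), 'grasp_force': 0.0, 'finger_gap': 86.97712946638163}
```

View pics/scene.png

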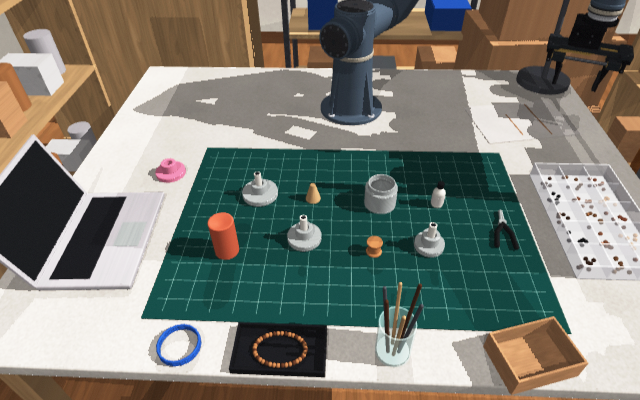

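View pics/side.png

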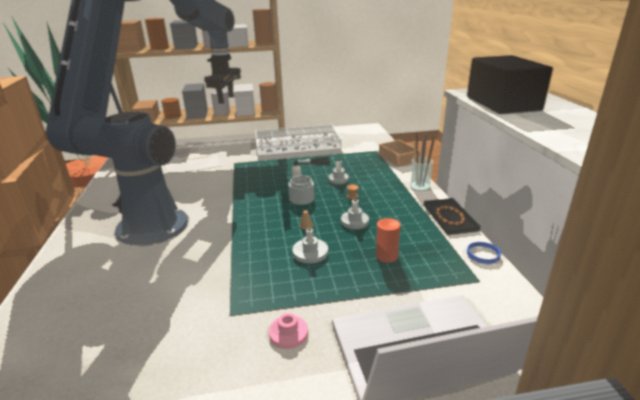

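```bash
cat >> h.py <<'E'
def move_to(X):
    s=telemetry.read_state();R=tool_R(s);d=R.T@(np.array(X)-s["eef_pos"]);return d/200
def tool_R(s):
    from scipy.spatial.transform import Rotation as Ro
    return Ro.from_euler("xyz",s["eef_rot"],degrees=True).as_matrix()
def wrist():
    s=telemetry.read_state();p=read_camera("wrist");T=np.eye(4);T[:3,:3]=tool_R(s);T[:3,3]=s["eef_pos"]
    p["extrinsics"]=T@np.array(p["tool_from_camera"]);return p
E
python3 - <<'E'
from h import *
np.set_printoptions(precision=3,suppress=True)
for c in("scene","side"):
    p=read_camera(c);f=np.array(p["camera_matrix"])[0,0];E=np.linalg.inv(p["extrinsics"])
    for n,z in(("cover_a",18),("tin",40)):
        for d in finder.masks_of(p,n):
            e=d["extent"];X=at_z(p,e[:2],z);dep=(E@[*X,1])[2];print(c,n,round(d["score"],2),np.array(e),X,"width mm",e[2]*dep/f)
p=wrist();E=p["extrinsics"];print(E,p["camera_matrix"],np.array(p["tool_from_camera"]));print(move_to([605,-118,222.5]))
E
```

```text
scene cover_a 0.73 [428.5 242.8  31.3  25.3] [622.08  181.491  18.   ] width mm 73.78854647562794
scene cover_a 0.7 [258.  192.2  38.2  27. ] [ 457.972 -248.053   18.   ] width mm 101.90505155894705
scene cover_a 0.64 [305.  236.2  35.4  28.7] [ 611.474 -111.225   18.   ] width mm 85.11323706321066
scene cover_a 0.58 [170.8 169.8  29.3  22.5] [ 371.714 -509.989   18.   ] width mm 83.04748404418785
scene cover_a 0.28 [224.2 236.   34.8  48.7] [ 617.746 -306.352   18.   ] width mm 84.00323313153274
scene tin 0.77 [380.5 194.6  38.2  39.9] [481.037  74.279  40.   ] width mm 97.9545269224587
side cover_a 0.97 [357.4 220.8  30.2  22.5] [ 613.304 -129.533   18.   ] width mm 89.7758149420688
side cover_a 0.76 [339.1 177.6  21.5  14.4] [623.084 175.924  18.   ] width mm 77.57380631932061
side cover_a 0.61 [311.6 249.2  41.7  24.5] [ 457.4   -246.714   18.   ] width mm 111.73072532973131
side cover_a 0.61 [289.  330.9  37.3  37.5] [ 366.776 -527.021   18.   ] width mm 77.20098248336674
side cover_a 0.25 [352.8 193.4  12.3  10.9] [641.903  45.175  18.   ] width mm 41.12641551898803
side tin 0.56 [302.7 191.4  26.2  28.3] [474.807  52.825  40.   ] width mm 85.95108172349272
[[  0.378   0.884   0.273 159.386]
 [  0.926  -0.361  -0.113 610.477]
 [ -0.001   0.296  -0.955 383.778]
 [  0.      0.      0.      1.   ]] [[298.029   0.    314.154]
 [  0.    298.029 196.077]
 [  0.      0.      1.   ]] [[  -0.001   -0.955   -0.296   82.663]
 [   1.      -0.001   -0.002    0.528]
 [   0.001   -0.296    0.955 -161.198]
 [   0.       0.       0.       1.   ]]
[-3.024 -2.53   0.   ]
```

Emit:
{"api": "servo_tool", "payload": {"translation": [[-0.1, -0.09, 0], [-0.17, -0.16, 0], [-0.18, -0.165, 0], [-0.18, -0.165, 0], [-0.18, -0.165, 0], [-0.18, -0.165, 0], [-0.18, -0.165, 0], [-0.18, -0.165, 0], [-0.18, -0.165, 0], [-0.18, -0.165, 0], [-0.18, -0.165, 0], [-0.15, -0.15, 0]], "turn": [0, 0, 0, 0, 0, 0, 0, 0, 0, 0, 0, 0]}}

```text
time_s: 2.05
eef_pos: [472.7, 73.4, 222.9]
eef_rot: [180.0, 0.1, 157.8]
ft_force: [-0.0, 0.7, -0.7]
finger_gap: 87.2
grasp_force: 0.0
```

Emit:
{"api": "servo_tool", "payload": {"translation": [[0, 0, 0], [0, 0, 0], [0, 0, 0], [0, 0, 0]], "turn": [0, 0, 0, 0]}}

```text
time_s: 2.45
eef_pos: [470.5, 77.0, 222.5]
eef_rot: [-180.0, -0.0, 158.0]
ft_force: [0.4, 0.2, -0.2]
finger_gap: 86.7
grasp_force: 0.0
```

```bash
python3 - <<'E'
from h import *
np.set_printoptions(precision=2,suppress=True)
print(telemetry.read_state()["eef_pos"])
p=wrist();save(p,"tin")
for d in finder.landmark_of(p,"tin"): print(d["score"],d["point"],at_z(p,d["point"],3))
for d in finder.masks_of(p,"tin"): print(d["score"],d["extent"])
E
```

```text
[470.52  77.02 222.52]
0.68 [313.6, 170.2] [469.99  76.37   3.  ]
0.21 [187.9, 209.3] [ 455.95 -102.02    3.  ]
0.86 [312.6, 176.6, 74.9, 74.0]
```

View pics/tin.png

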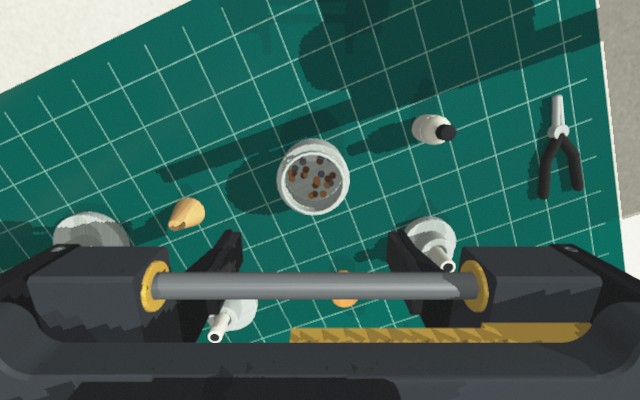

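```bash
cat >> h.py <<'E'
from scipy.optimize import minimize
def fit(p,circs,x0,trunc=4,rng=8):
    g=cv2.Canny(cv2.cvtColor(p["pixels"],cv2.COLOR_RGB2GRAY),40,120)
    D=np.minimum(cv2.distanceTransform(255-g,cv2.DIST_L2,5),trunc)
    a=np.linspace(0,2*np.pi,120,endpoint=False);E=np.linalg.inv(p["extrinsics"]);K=np.array(p["camera_matrix"])
    def pts(x,r,z):
        X=np.stack([x[0]+r*np.cos(a),x[1]+r*np.sin(a),np.full_like(a,z)]);u=K@(E[:3,:3]@X+E[:3,3:]);return u[:2]/u[2]
    def cost(x): return np.mean([cv2.remap(D,*[q.astype(np.float32)[None] for q in pts(x,r,z)],cv2.INTER_LINEAR).mean() for r,z in circs])
    gr=[(cost((x0[0]+i,x0[1]+j)),x0[0]+i,x0[1]+j) for i in range(-rng,rng+1) for j in range(-rng,rng+1)]
    b=min(gr);r=minimize(cost,b[1:],method="Nelder-Mead",options=dict(initial_simplex=np.array(b[1:])+[[0,0],[1,0],[0,1]]))
    return r.x,r.fun,[pts(r.x,*c) for c in circs]
def overlay(p,ps,n,c,k=6,h=50):
    im=p["pixels"][:,:,::-1].copy();x,y=int(c[0]),int(c[1]);cr=cv2.resize(im[max(y-h,0):y+h,max(x-h,0):x+h],None,fx=k,fy=k,interpolation=cv2.INTER_NEAREST)
    for q in ps:
        for u,v in q.T: cv2.circle(cr,(int((u-max(x-h,0)+.5)*k),int((v-max(y-h,0)+.5)*k)),1,(0,0,255),-1)
    cv2.imwrite(f"pics/{n}.png",cr)
E
python3 - <<'E'
from h import *
p=wrist()
for cs in([(35,73),(32,73)],[(35,73)],[(32,73)],[(35,73),(32,73),(41.5,59)]):
    x,f,ps=fit(p,cs,(470,76));print(cs,x,f)
overlay(p,ps,"tinfit",(313,180))
print(proj(p,[*x,73]))
E
```

```text
[(35, 73), (32, 73)] [469.97401209  76.0942465 ] 0.6292226910591125
[(35, 73)] [467.7905339   72.51912153] 0.6301351189613342
[(32, 73)] [469.62249279  75.83154869] 0.4909416735172272
[(35, 73), (32, 73), (41.5, 59)] [469.77203811  75.89556614] 0.58135586977005
[312.9328466 183.4852024]
```

View pics/tinfit.png

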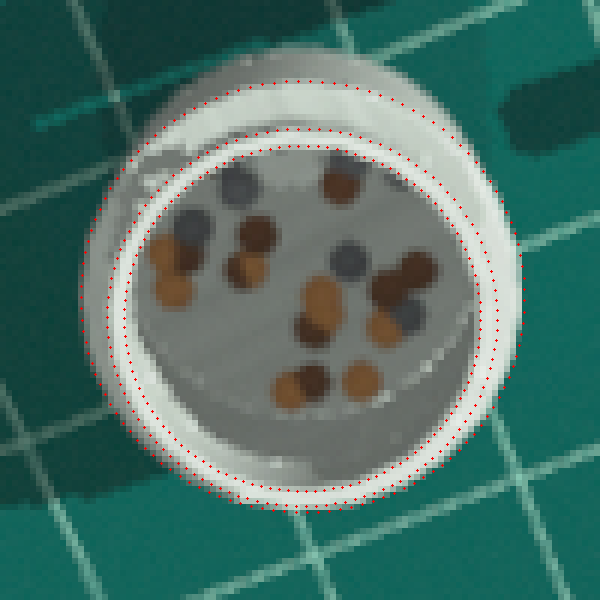

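Emit:
{"api": "servo_tool", "payload": {"translation": [[-0.12, -0.08, 0], [-0.19, -0.12, 0], [-0.19, -0.125, 0], [-0.19, -0.12, 0], [-0.19, -0.12, 0], [-0.12, -0.08, 0], [0, 0, 0], [0, 0, 0], [0, 0, 0], [0, 0, 0]], "turn": [0, 0, 0, 0, 0, 0, 0, 0, 0, 0]}}

```text
time_s: 3.65
eef_pos: [607.1, -117.6, 222.6]
eef_rot: [180.0, -0.1, 157.9]
ft_force: [-0.1, 0.5, 0.3]
finger_gap: 86.9
grasp_force: 0.0
```

```bash
python3 - <<'E'
from h import *
print(telemetry.read_state()["eef_pos"],telemetry.read_state()["eef_rot"])
p=wrist()
x0=(608,-118)
for d in finder.landmark_of(p,"cover_b"): print(d["score"],d["point"],at_z(p,d["point"],18))
allp=[]
for cs in([(41.5,21),(41.5,7)],[(21,47)],[(41.5,21),(21,47)],[(9,79)]):
    x,f,ps=fit(p,cs,x0);print(cs,x,f);allp+=ps
overlay(p,allp,"bfit",proj(p,[*x,40]))
E
```

```text
[ 607.09010053 -117.58078701  222.60894878] [ 1.79990871e+02 -6.04503926e-02  1.57927728e+02]
0.91 [166.2, 90.9] [ 452.43143871 -239.88197449   18.        ]
0.72 [559.4, 86.9] [619.59245905 182.6336699   18.        ]
0.68 [317.4, 172.1] [ 607.58503421 -113.41986678   18.        ]
0.24 [315.7, 170.8] [ 605.24216125 -114.77045905   18.        ]
[(41.5, 21), (41.5, 7)] [ 606.34977111 -113.37126918] 0.7251904010772705
[(21, 47)] [ 598.99895343 -129.57130424] 1.1226449012756348
[(41.5, 21), (21, 47)] [ 605.76212984 -113.17950222] 1.0670830011367798
[(9, 79)] [ 605.73819547 -113.29547525] 0.5916700959205627
```

View pics/bfit.png

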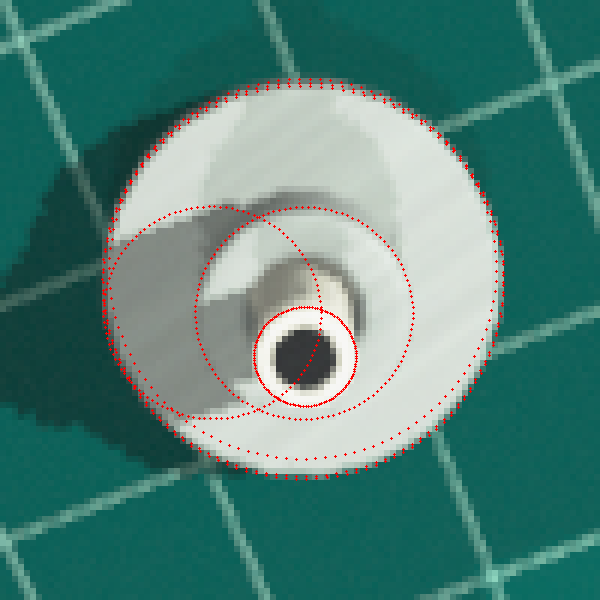

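Emit:
{"api": "servo_tool", "payload": {"translation": [[0.014, 0.017, 0.1], [0, 0, 0.15], [0, 0, 0.15], [0, 0, 0.15], [0, 0, 0.12], [0, 0, 0.08], [0, 0, 0.04], [0, 0, 0.02], [0, 0, 0], [0, 0, 0], [0, 0, 0]], "turn": [0, 0, 0, 0, 0, 0, 0, 0, 0, 0, 0], "hand": 0.6}}

```text
time_s: 4.85
eef_pos: [607.3, -115.1, 61.6]
eef_rot: [180.0, 0.1, 157.8]
ft_force: [0.3, 1.1, 0.8]
finger_gap: 52.2
grasp_force: 0.0
```

```bash
python3 - <<'E'
from h import *
s=telemetry.read_state();print(s["eef_pos"],s["ft_force"],move_to([605.7,-113.3,51]))
E
```

```text
[ 607.33637521 -115.14670786   61.62691835] [0.28411115 1.11672075 0.7737916 ] [0.01116946 0.00546505 0.05311179]
```

```bash
python3 - <<'E'
from h import *
P=[]
for i in range(8):
    read_camera("side");P.append(telemetry.read_state()["eef_pos"])
P=np.array(P);print(P.round(2),P.mean(0),P.std(0))
E
```

```text
[[ 607.21 -115.17   61.55]
 [ 607.13 -115.14   61.39]
 [ 607.   -115.09   61.23]
 [ 606.87 -115.06   61.07]
 [ 606.8  -115.02   60.95]
 [ 606.74 -115.03   60.85]
 [ 606.67 -115.     60.72]
 [ 606.63 -114.99   60.65]] [ 606.88196877 -115.06068537   61.05163534] [0.19922839 0.06210594 0.30154045]
```

Emit:
{"api": "servo_tool", "payload": {"translation": [[0.008, 0.006, 0.02], [0, 0, 0.02], [0, 0, 0.005], [0, 0, 0], [0, 0, 0], [0, 0, 0], [0, 0, 0], [0, 0, 0], [0, 0, 0], [0, 0, 0]], "turn": [0, 0, 0, 0, 0, 0, 0, 0, 0, 0]}}

```text
time_s: 6.25
eef_pos: [605.6, -113.3, 51.6]
eef_rot: [-180.0, 0.0, 157.8]
ft_force: [-0.4, 0.0, -0.1]
finger_gap: 51.9
grasp_force: 0.0
```

```bash
python3 - <<'E'
from h import *
s=telemetry.read_state();print(s["time_s"],s["eef_pos"],s["ft_force"],move_to([605.7,-113.3,51]))
E
```

```text
6.25 [ 605.62282634 -113.257668     51.59901157] [-0.36008646  0.01800781 -0.06703012] [-4.36865116e-04 -5.04221399e-05  2.99510804e-03]
```

Emit:
{"api": "servo_tool", "payload": {"translation": [[0, 0, 0], [0, 0, 0], [0, 0, 0], [0, 0, 0], [0, 0, 0], [0, 0, 0], [0, 0, 0], [0, 0, 0], [0, 0, 0], [0, 0, 0]], "turn": [0, 0, 0, 0, 0, 0, 0, 0, 0, 0], "hand": 0.1}}

```text
time_s: 7.25
eef_pos: [605.6, -113.2, 51.5]
eef_rot: [180.0, -0.0, 157.8]
ft_force: [-0.5, 0.2, 0.6]
finger_gap: 17.0
grasp_force: 30.0
```

Emit:
{"api": "servo_tool", "payload": {"translation": [[0, 0, -0.02], [0, 0, -0.04], [0, 0, -0.06], [0, 0, -0.08], [0, 0, -0.1], [0, 0, -0.1], [0, 0, -0.08], [0, 0, -0.04], [0, 0, 0], [0, 0, 0], [0, 0, 0]], "turn": [0, 0, 0, 0, 0, 0, 0, 0, 0, 0, 0]}}

```text
time_s: 8.35
eef_pos: [604.8, -113.0, 154.6]
eef_rot: [-180.0, -0.1, 157.8]
ft_force: [0.4, -0.1, -2.6]
finger_gap: 17.1
grasp_force: 30.0
```

```bash
python3 - <<'E'
from h import *
s=telemetry.read_state();print(s["finger_gap"],s["eef_pos"],s["ft_force"],s["ft_torque"],move_to([469.7,75.9,s["eef_pos"][2]]))
p=wrist();save(p,"held")
E
```

```text
17.14389155392183 [ 604.82735545 -112.98132119  154.58007659] [ 0.36227705 -0.06835364 -2.56634796] [-0.00201028 -0.01621135  0.00927492] [0.98200335 0.61972092 0.00207299]
```

View pics/held.png

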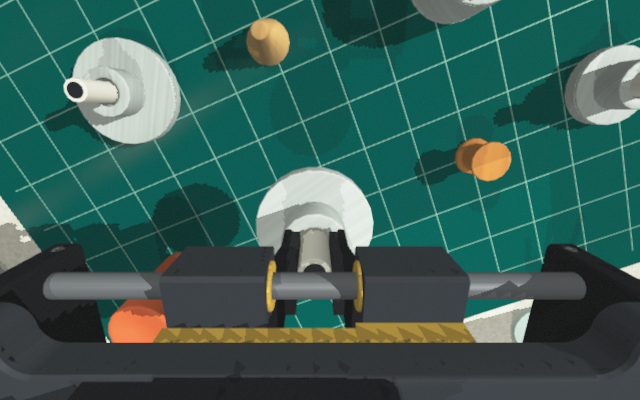

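Emit:
{"api": "servo_tool", "payload": {"translation": [[0.04, 0.025, 0], [0.08, 0.05, 0], [0.12, 0.076, 0], [0.13, 0.082, 0], [0.13, 0.082, 0], [0.13, 0.082, 0], [0.13, 0.082, 0], [0.12, 0.076, 0], [0.06, 0.038, 0], [0.04, 0.026, 0], [0, 0, 0], [0, 0, 0]], "turn": [0, 0, 0, 0, 0, 0, 0, 0, 0, 0, 0, 0]}}

```text
time_s: 9.6
eef_pos: [472.0, 74.8, 155.7]
eef_rot: [180.0, 0.1, 157.8]
ft_force: [0.4, -0.0, -2.3]
finger_gap: 17.3
grasp_force: 30.0
```

Emit:
{"api": "servo_tool", "payload": {"translation": [[0, 0, 0], [0, 0, 0], [0, 0, 0], [0, 0, 0], [0, 0, 0], [0, 0, 0]], "turn": [0, 0, 0, 0, 0, 0]}}

```text
time_s: 10.2
eef_pos: [470.8, 75.3, 155.5]
eef_rot: [-180.0, -0.0, 157.8]
ft_force: [-0.1, 0.4, -2.3]
finger_gap: 16.9
grasp_force: 30.0
```

```bash
python3 - <<'E'
from h import *
p=wrist()
s=telemetry.read_state();print(s["time_s"],s["eef_pos"],s["ft_force"],s["eef_rot"])
print("move",move_to([469.7,75.9,120]))
x,f,ps=fit(p,[(41.5,59)],(469.8,75.9));print("tin check",x,f)
# cover skirt/plate in view: expected plate circle centred on TCP axis
z0=s["eef_pos"][2]-51.5+18
for cs in([(41.5,z0+3)],[(41.5,z0+3),(41.5,z0-11)]):
    x,f,q=fit(p,cs,s["eef_pos"][:2]);print("cover",x-s["eef_pos"][:2],f)
overlay(p,ps+q,"over",proj(p,[*x,z0]),k=4,h=75)
E
```

```text
10.25 [470.76667864  75.31769164 155.54810907] [-0.16148957  0.60457227 -1.68870648] [-1.79999138e+02 -1.43031817e-03  1.57834877e+02]
move [0.00603328 0.00068689 0.17774069]
tin check [469.75198541  76.02798278] 1.8246378898620605
cover [0.5705567  0.58987263] 1.2831231355667114
cover [0.64325544 0.40530269] 1.5301645994186401
```

View pics/over.png

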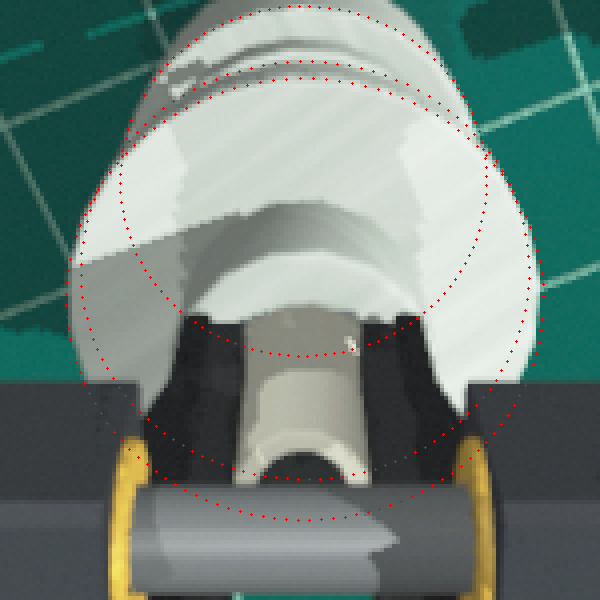

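```bash
python3 - <<'E'
from h import *
p=wrist();s=telemetry.read_state();c=s["eef_pos"]
R=tool_R(s)
for z in(100,111,118,125,132):
    a=proj(p,[*(c[:2]+41.5*R[:2,1]),z]);b=proj(p,[*(c[:2]-41.5*R[:2,1]),z]);x,f,q=fit(p,[(41.5,z)],c[:2],rng=6);print(z,a,b,x-c[:2],f)
print(c)
for d in finder.masks_of(p,"cover_b")[:3]: print(d["score"],d["extent"])
E
```

```text
100 [367.44898903 215.21949113] [260.59770232 215.27273681] [2.93853068 0.17946367] 1.9010666608810425
111 [369.96318795 220.51766211] [258.03121412 220.57016082] [3.23158319 0.57997035] 1.654955506324768
118 [371.69154648 224.15983177] [256.26699353 224.21164435] [1.58304865 0.04956194] 1.2899994850158691
125 [373.53127483 228.03669104] [254.38916714 228.08761877] [0.48387393 0.70504306] 1.283862829208374
132 [375.49349584 232.17167906] [252.38639653 232.22148741] [-1.66019066 -0.22750463] 1.6175106763839722
[470.79290517  75.33772771 155.57682812]
0.94 [317.0, 209.9, 117.2, 84.1]
0.81 [52.8, 253.1, 88.0, 39.6]
0.65 [457.6, 255.2, 60.6, 34.7]
```

Emit:
{"api": "servo_tool", "payload": {"translation": [[0.005, 0.001, 0.02], [0, 0, 0.04], [0, 0, 0.04], [0, 0, 0.03], [0, 0, 0.01], [0, 0, 0.005], [0, 0, 0], [0, 0, 0], [0, 0, 0], [0, 0, 0], [0, 0, 0], [0, 0, 0]], "turn": [0, 0, 0, 0, 0, 0, 0, 0, 0, 0, 0, 0]}}

```text
time_s: 11.55
eef_pos: [470.0, 75.9, 126.6]
eef_rot: [180.0, 0.0, 157.8]
ft_force: [-1.0, -0.2, -2.8]
finger_gap: 17.2
grasp_force: 30.0
```

```bash
python3 - <<'E'
from h import *
s=telemetry.read_state();print(s["time_s"],s["eef_pos"],s["ft_force"])
print("move",move_to([469.75,75.95,106.5]))
E
```

```text
11.55 [469.96510875  75.92947618 126.64624166] [-1.03689278 -0.24157451 -2.75426439]
move [ 0.00105344 -0.00031855  0.10073099]
```

Aligned within 0.3 mm. Lower slowly.

Emit:
{"api": "servo_tool", "payload": {"translation": [[0.001, 0, 0.008], [0, 0, 0.008], [0, 0, 0.008], [0, 0, 0.008], [0, 0, 0.008], [0, 0, 0.008], [0, 0, 0.008], [0, 0, 0.008], [0, 0, 0.008], [0, 0, 0], [0, 0, 0], [0, 0, 0]], "turn": [0, 0, 0, 0, 0, 0, 0, 0, 0, 0, 0, 0]}}

```text
time_s: 12.75
eef_pos: [469.8, 76.0, 112.2]
eef_rot: [180.0, 0.0, 157.8]
ft_force: [-0.5, 0.2, -1.9]
finger_gap: 16.8
grasp_force: 30.0
```

Emit:
{"api": "servo_tool", "payload": {"translation": [[0, 0, 0.005], [0, 0, 0.005], [0, 0, 0.005], [0, 0, 0.005], [0, 0, 0.004], [0, 0, 0], [0, 0, 0], [0, 0, 0], [0, 0, 0], [0, 0, 0]], "turn": [0, 0, 0, 0, 0, 0, 0, 0, 0, 0]}}

```text
time_s: 13.75
eef_pos: [469.9, 76.0, 109.4]
eef_rot: [180.0, 0.1, 157.9]
ft_force: [-3.0, 0.4, 16.9]
finger_gap: 17.2
grasp_force: 30.0
```

Emit:
{"api": "servo_tool", "payload": {"translation": [[0, 0, -0.004], [0, 0, -0.004], [0, 0, 0], [0, 0, 0], [0, 0, 0]], "turn": [0, 0, 0, 0, 0]}}

```text
time_s: 14.25
eef_pos: [469.8, 76.0, 109.4]
eef_rot: [180.0, 0.0, 157.8]
ft_force: [-1.8, 0.4, 7.0]
finger_gap: 17.1
grasp_force: 30.0
```

Emit:
{"api": "servo_tool", "payload": {"translation": [[0, 0, -0.003], [0, 0, 0], [0, 0, 0], [0, 0, 0]], "turn": [0, 0, 0, 0]}}

```text
time_s: 14.65
eef_pos: [469.8, 76.0, 109.5]
eef_rot: [180.0, 0.0, 157.8]
ft_force: [-1.0, 0.6, 1.5]
finger_gap: 16.9
grasp_force: 30.0
```

Emit:
{"api": "servo_tool", "payload": {"translation": [[0, 0, 0], [0, 0, 0], [0, 0, 0], [0, 0, 0], [0, 0, 0], [0, 0, 0], [0, 0, 0], [0, 0, 0]], "turn": [0, 0, 0, 0, 0, 0, 0, 0], "hand": 0.75}}

```text
time_s: 15.45
eef_pos: [469.7, 76.0, 109.5]
eef_rot: [180.0, -0.0, 157.8]
ft_force: [-0.9, -0.4, -0.2]
finger_gap: 64.1
grasp_force: 0.0
```

Emit:
{"api": "servo_tool", "payload": {"translation": [[0, 0, -0.05], [0, 0, -0.15], [0, 0, -0.2], [0, 0, -0.15], [0, 0, -0.05], [0, 0, 0], [0, 0, 0], [0, 0, 0], [0, 0, 0], [0, 0, 0]], "turn": [0, 0, 0, 0, 0, 0, 0, 0, 0, 0]}}

```text
time_s: 16.45
eef_pos: [469.2, 76.0, 228.5]
eef_rot: [-180.0, -0.1, 157.8]
ft_force: [-0.0, -0.4, 0.2]
finger_gap: 65.0
grasp_force: 0.0
```

```bash
python3 - <<'E'
from h import *
p=wrist();s=telemetry.read_state();c=s["eef_pos"];print(s["time_s"],c,s["eef_rot"],s["ft_force"])
x,f,a=fit(p,[(9,137)],(469.8,75.9));print("spout",x,f)
x2,f,b=fit(p,[(41.5,79)],(469.8,75.9));print("cover",x2,f)
x3,f,cc=fit(p,[(21,105)],x2,rng=4);print("collar",x3,f)
overlay(p,a+b+cc,"seated",proj(p,[*x,100]),k=4,h=75)
E
```

```text
16.5 [469.36277337  75.9998548  228.70858766] [-1.79968629e+02 -1.01698591e-01  1.57833152e+02] [ 0.40916432 -1.16851263 -0.26603311]
spout [470.21715702  76.08427867] 0.399676114320755
cover [469.94371252  76.45060744] 0.42352211475372314
collar [465.83193495  77.43405188] 1.5903226137161255
```

View pics/seated.png

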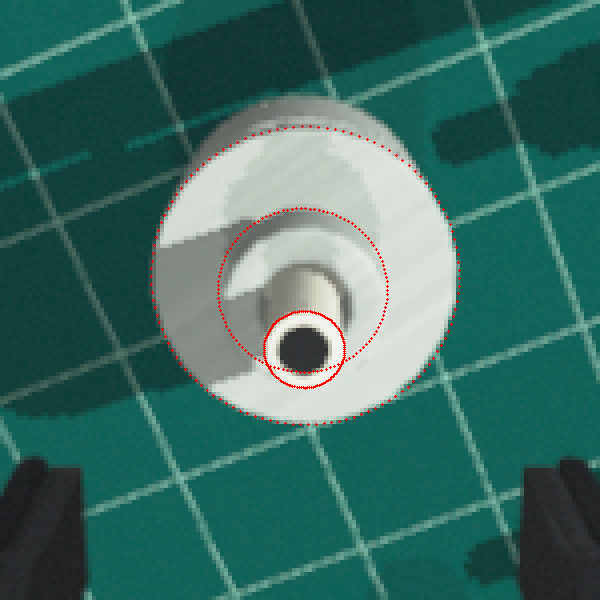

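Emit:
{"api": "servo_tool", "payload": {"translation": [[-0.001, 0.002, 0.06], [0, 0, 0.12], [0, 0, 0.15], [0, 0, 0.15], [0, 0, 0.12], [0, 0, 0.06], [0, 0, 0.03], [0, 0, 0.01], [0, 0, 0], [0, 0, 0], [0, 0, 0], [0, 0, 0]], "turn": [0, 0, 0, 0, 0, 0, 0, 0, 0, 0, 0, 0]}}

```text
time_s: 17.7
eef_pos: [470.4, 76.3, 90.1]
eef_rot: [180.0, 0.1, 157.8]
ft_force: [1.1, -0.1, -0.8]
finger_gap: 65.0
grasp_force: 0.0
```

Emit:
{"api": "servo_tool", "payload": {"translation": [[0, 0, 0], [0, 0, 0], [0, 0, 0], [0, 0, 0], [0, 0, 0], [0, 0, 0], [0, 0, 0], [0, 0, 0]], "turn": [0, 0, 0, 0, 0, 0, 0, 0]}}

```text
time_s: 18.5
eef_pos: [470.1, 76.3, 89.5]
eef_rot: [-180.0, -0.0, 157.8]
ft_force: [0.2, -0.5, 0.2]
finger_gap: 65.1
grasp_force: 0.0
```

```bash
python3 - <<'E'
from h import *
s=telemetry.read_state();print(s["time_s"],s["eef_pos"],s["ft_force"])
print("move",move_to([470,76.4,82]))
E
```

```text
18.5 [470.08304289  76.28018554  89.54482628] [ 0.15296693 -0.45811855  0.18303811]
move [0.00061052 0.00039855 0.03772413]
```

Emit:
{"api": "servo_tool", "payload": {"translation": [[0, 0, 0.01], [0, 0, 0.01], [0, 0, 0.01], [0, 0, 0.004], [0, 0, 0], [0, 0, 0], [0, 0, 0], [0, 0, 0]], "turn": [0, 0, 0, 0, 0, 0, 0, 0]}}

```text
time_s: 19.3
eef_pos: [470.2, 76.3, 82.8]
eef_rot: [180.0, 0.0, 157.8]
ft_force: [0.4, -0.5, -0.7]
finger_gap: 65.1
grasp_force: 0.0
```

Emit:
{"api": "servo_tool", "payload": {"translation": [[0, 0, 0], [0, 0, 0], [0, 0, 0], [0, 0, 0], [0, 0, 0], [0, 0, 0], [0, 0, 0], [0, 0, 0]], "turn": [0, 0, 0, 0, 0, 0, 0, 0], "hand": 0.4}}

```text
time_s: 20.1
eef_pos: [470.1, 76.3, 82.8]
eef_rot: [180.0, 0.0, 157.8]
ft_force: [1.1, 0.1, 1.6]
finger_gap: 41.6
grasp_force: 30.0
```

Emit:
{"api": "servo_tool", "payload": {"translation": [[0, 0, -0.005], [0, 0, -0.01], [0, 0, -0.015], [0, 0, -0.02], [0, 0, -0.025], [0, 0, -0.03], [0, 0, -0.03], [0, 0, -0.03], [0, 0, -0.03], [0, 0, -0.03], [0, 0, -0.03], [0, 0, -0.03]], "turn": [0, 0, 0, 0, 0, 0, 0, 0, 0, 0, 0, 0]}}

```text
time_s: 21.3
eef_pos: [470.1, 76.3, 140.3]
eef_rot: [180.0, 0.0, 157.8]
ft_force: [0.1, 0.3, -1.1]
finger_gap: 41.9
grasp_force: 30.0
```

Emit:
{"api": "servo_tool", "payload": {"translation": [[0, 0, -0.03], [0, 0, -0.04], [0, 0, -0.05], [0, 0, -0.06], [0, 0, -0.06], [0, 0, -0.06], [0, 0, -0.04], [0, 0, -0.02], [0, 0, 0], [0, 0, 0], [0, 0, 0], [0, 0, 0]], "turn": [0, 0, 0, 0, 0, 0, 0, 0, 0, 0, 0, 0]}}

```text
time_s: 22.5
eef_pos: [469.7, 76.3, 211.3]
eef_rot: [-180.0, -0.1, 157.8]
ft_force: [0.0, 0.8, -0.6]
finger_gap: 41.8
grasp_force: 30.0
```

```bash
python3 - <<'E'
from h import *
for c in("scene","side"):
    p=read_camera(c);u=proj(p,[470,76,120]);a=p["pixels"][int(u[1])-75:int(u[1])+75,int(u[0])-65:int(u[0])+65,::-1]
    globals()[c]=cv2.resize(a,None,fx=3.,fy=3.,interpolation=cv2.INTER_CUBIC)
cv2.imwrite("pics/end.png",np.hstack([scene,side]))
s=telemetry.read_state();print(s["time_s"],s["eef_pos"],s["eef_rot"],s["ft_force"],s["ft_torque"],s["finger_gap"],s["joint_velocities"])
E
```

```text
22.6 [469.86618443  76.30358262 211.36814581] [-1.79985345e+02 -4.98280180e-02  1.57835673e+02] [-0.44150152  0.15574218 -0.88128969] [ 0.02626549  0.06852884 -0.04134513] 41.894287161761135 [ 0.04938338 -0.14750217 -0.23686751  0.07559485 -0.03477758  0.05385599]
```

View pics/end.png

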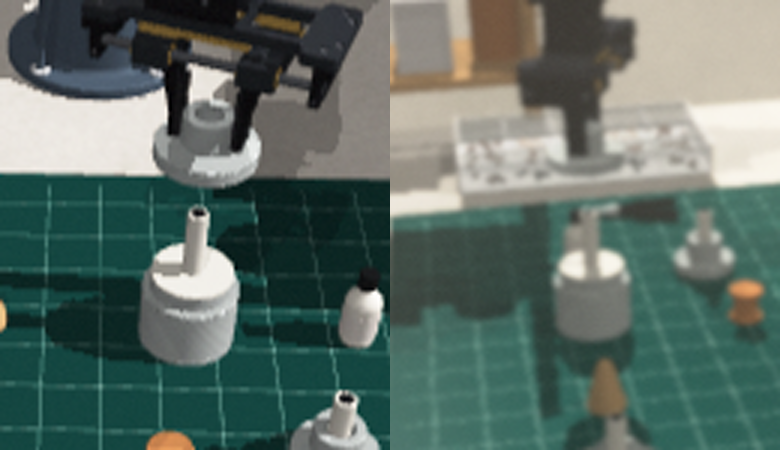

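The picture shows the cover held level well above the spout (left, about (207,150)). The spout lid is seated in the upright tin, about (190,270).

```bash
python3 -c "
from station import ctrl; print(ctrl.hand_in())"
```

```text
the job is handed in; nothing more can be done
None
```

The job is handed in: the middle lid's spout lid sits fully home in the tin, and its cover is held level in the gripper, with its lower edge about 57 mm above the spout top.

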